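Clamp the vacuum pump in the yoke vise and hold its plunger at the service mark

ROBOT

A 6-joint arm with a two-finger parallel gripper is mounted at the origin on a cart in front of the work surface, level with it; the furniture and walls round the work are solid. World frame = base frame: x ahead of the robot, y to its left, z up, the work surface at z = 0. Lengths are in m, angles in rad, forces in N, time in s.
With the tool pointing down it reaches from about 0.225 to 0.875 m from the base axis. Payload 3.4 kg.
Tool frame: the origin (TCP) lies on the centre line of the jaws, within the pads' length; the fingertips stand 19 mm ahead of it and the grasp point (between the pads) is the TCP; z points along the fingers, y is the line along which they close (so a half turn about z gives the same grasp; the last joint's range is limited). The gripper opens to 85 mm and grips with 20 to 120 N. Pads are 22 mm wide; open, the fingers measure 114 mm over their backs; the gripper's body (76 mm by 85 mm) begins 54 mm behind the grasp point. The pads swing forward as they close: fully open they stand 13 mm farther back than shut.
Start: joints at [-1.272, 0.276, 1.505, -0, 1.361, -0.121], TCP at [0.234, -0.525, 0.25] pointing down, gripper open.
Joint ranges: [-2.89, 2.89], [-0.75, 2.08], [0.22, 2.7], [-1.18, 4.32], [0.11, 2.71], [-2.7, 2.7]. Speed limits (rad/s): [2.57, 2.57, 3.14, 3.14, 3.14, 3.14].

INTERFACE

Orientations are given as a rotation vector (axis times angle).
In Python, from workcell import * gives the robot as it stands. The module is installed in compiled form; this text tells all that it offers.
- The arm moves only by the shell command python3 -m jog 'ROWS'. ROWS is JSON, a list of rows, each an object of numbers: "tx", "ty", "tz": the shift along the tool's x, y, z in m; "turn": the turn about the tool's z in degrees; "jaw": the finger opening in m, from 0 to 0.0854. In form: [{"tx": .., "ty": .., "tz": .., "turn": .., "jaw": ..}, ...]. A call has 1 to 20 rows; each row is the pose to reach, as a shift and turn from the pose commanded when the call began, along the tool's axes at that moment; what a row does not reach only later rows make up. A row lasts 1/12 s, in which the tool goes at most 41.7 mm and 7.16 degrees, less where a joint would pass 70% of its speed; a pose out of reach is approached as far as the arm can. A call with a gripper value outside its range is refused whole. The fingers move at their own pace and stop on an object; the grip force is fixed at half the most. Time passes only in rows, so rows that repeat a pose let the fingers close. It gives the time, the measured TCP pose, the force, the opening and the grip force at its end, in the units of the state.
- state(): the state, without advancing time (a new reading comes with each control period).
- grab_frame(name): name is "side" or "top" or "wrist"; returns the picture (420x560x3 uint8, red, green, blue); there is no depth.
- get_calibration(name): a dict with "mtx" (3x3 intrinsics, pixels), "R" (3x3) and "t" (3): a world point X has camera coordinates R X + t; the wrist camera has in their place "T_tool_cam" (4x4, takes a point from camera to tool coordinates, whose origin is the TCP and whose axes are the flange's). Camera axes: x right, y down, z forward; pixel columns grow to the right and rows downward; lengths in m; the calibration is good to about 2 mm. A picture is of the moment at which its call begins: read the wrist's pose just before it. get_calibration takes no time and is no camera call.
- close_job(): hands the job in; it is judged then, once.
The state is a dict: "time_s": time; "joints": joint angles; "qvel": joint speeds; "effort": joint torques, N m; "tcp_pos": TCP position; "tcp_rot": TCP orientation; "contact_force": force on the tool from outside, world axes, zero at the start; "wrist_torque": the same for the moment, N m; "opening": opening from 0.0 (shut) to 1.0 (fully open); "grasp_force": force on a finger pad.
Only numpy, scipy, OpenCV 4.12 (cv2) and the standard library are available. Lean on these libraries where they do the work, as an engineer would, in place of code of your own. Each camera call takes 0.05 s, during which the arm holds its last target. There are 200 camera calls.

TASK

The hand vacuum pump lies loose under the yoke vise. Turn the vise crank clockwise (seen from above) until the pad has clamped the barrel tight and the crank goes solid, then draw the plunger straight out by its T handle, without cocking the rod in its gland, until the red mark on the rod has just come out of the end cap (about 10 cm of stroke). The inlet is plugged, so suction pulls the plunger back: finish while holding it there, with the pump still where it lay and nothing else on the bench disturbed.

Things in the scene. Friction and masses are not known exactly. Their poses are not given: they have to be found in the camera images.
- the_hand_pump: Hand vacuum pump, 0.9 kg, loose. Teal barrel 37 mm thick on two rubber feet, 509 mm long with its wooden T handle. Origin: under the barrel, on the bench; z up; +x along the bore towards the closed end (235 mm from the origin), so the plunger pulls out towards -x. Bore axis 30 mm above the bench, barrel top at 48 mm. Grey end cap's face at x = -191 mm.
- the_hand_pump_plunger (a joint): Stroke of the plunger in m: 0 home, 0.22 fully out; starts 0.012 to 0.036. Seal friction 3 N plus suction of 80 N per m of stroke (11 N at the mark), which draws it back to about 0.04 when let go. A red band round the rod, 8 mm wide, just clears the cap at 0.100.
- plunger_handle (a point): Middle of the wooden T handle, at pump x = -241 mm less the stroke; axes as the pump's. A round bar 25 mm thick, 190 mm long, level, across the rod, its axis 30 mm up. The steel rod, 9 mm thick, enters it from +x; 37 mm plus the stroke of bare rod lies between bar and cap (room for fingers astride the rod). The rod has some springy play: 10 mm off the bore line at the handle cocks it too far.
- vise: Grey cast yoke vise fixed to the bench. Origin on the bench under the screw; z up, x along the barrel that passes under it (same sense as the pump's x within 0.05 rad). Feet to 67 mm either side in y, yoke 43 mm either side, 103 mm high. A vertical screw through its top carries a crank above and a rubber-faced round pad below.
- vise_crank (a joint): Turn of the vise crank in rad, growing clockwise from above; starts 0 to 4. At 0 the crank points along the vise's +x; at c it points at angle -c. Each turn lowers screw, crank and pad 8 mm. The pad meets the barrel at about 8.0 and its rubber squeezes 15 N per rad from there; the crank goes solid at 12.0 (about 60 N). Turning takes 4 to 6 N at the knob; it stays where left.
- knob_grip (a point): Middle of the crank's upright black knob, 23 mm thick, 40 mm tall, spinning freely on its pin; it rides a circle of 52 mm radius about the screw axis. This point is 164 mm above the bench at crank 0 and 149 mm at 12; the crank arm's top is 24 mm below it.
- vise_pad: Round rubber-faced pad at the foot of the vise screw, 33 mm across, which presses on the barrel's top. Origin: centre of its underside.
- hemisphere_a: Bystander: polished metal hemisphere, 120 mm wide, 100 mm high, dome up. Leave alone.
- rubber_ring: Bystander: flat black rubber seal ring, 80 mm across. Leave alone.
- tape_ring: Bystander: roll of cream tape lying flat, 56 mm across, 13 mm high. Leave alone.
- dye_jar: Bystander: small blue jar with a white lid, 38 mm wide, 34 mm high. Leave alone.

How it is judged:
By the outcome, as a careful person would: the job done as asked, in the order asked, and still so for the second after the job is handed in, while the arm keeps its last pose, push and grip.
It also fails if it takes over 61 s, if anything falls off the work surface, if the arm or the gripper's body presses on something with over 40 N, if the wrist force passes 120 N, or if a joint passes its speed limit or range.

## Working session

There is one attempt and no reset: what is moved stays moved. The work goes in short steps, Python scripts to look and compute and a shell command to move; the robot and the scene stay as the last step left them, time stands still between calls to the robot, and variables do not carry over. Pictures are saved under pics/ and viewed, at most 10 in all, crops included, and the job is handed in when it is done.

```bash
mkdir -p pics
python3 - <<'E'
from workcell import *
import cv2,numpy as np
s=state();print(s)
for n in("side","top","wrist"):
    c=get_calibration(n);print(n,{k:np.round(v,4).tolist() for k,v in c.items()})
for n in("side","top"):
    cv2.imwrite(f"pics/{n}0.png",grab_frame(n)[:,:,::-1])
E
```

```text
{'time_s': 0.0, 'joints': array([-1.27199748e+00,  2.76594023e-01,  1.50616546e+00,  2.01019965e-05,
        1.36068597e+00, -1.20995252e-01]), 'qvel': array([ 3.58670583e-04, -3.06220783e-04,  1.21217175e-05,  6.30712149e-04,
        1.93751970e-04, -8.48975973e-04]), 'effort': array([ 1.61846376e-03, -4.16763461e+01, -2.45810544e+01,  5.40726307e-05,
        1.08458090e-02, -7.10224413e-06]), 'tcp_pos': array([ 0.2342084 , -0.5245871 ,  0.24942735]), 'tcp_rot': array([-3.07083682e+00, -6.54188408e-01,  2.27509682e-04]), 'contact_force': array([-0.45934095,  0.46048826,  0.11927872]), 'wrist_torque': array([-0.04436476,  0.03221967, -0.0129204 ]), 'grasp_force': 0.0, 'opening': 1.0005310995489511}
side {'mtx': [[395.967, 0.0, 274.0774], [0.0, 395.967, 209.3284], [0.0, 0.0, 1.0]], 'R': [[0.9988, 0.0457, -0.0165], [0.01, -0.5276, -0.8494], [-0.0475, 0.8483, -0.5275]], 't': [-0.5627, 0.1168, 1.3398]}
top {'mtx': [[391.751, 0.0, 281.1004], [0.0, 391.751, 208.4662], [0.0, 0.0, 1.0]], 'R': [[-0.0213, -0.9998, 0.0038], [-0.9945, 0.0208, -0.1023], [0.1022, -0.006, -0.9947]], 't': [0.0182, 0.5621, 1.2827]}
wrist {'mtx': [[349.5349, 0.0, 282.5498], [0.0, 349.5349, 204.3359], [0.0, 0.0, 1.0]], 'T_tool_cam': [[0.0007, -0.9544, -0.2985, 0.0751], [1.0, 0.0006, 0.0004, -0.0006], [-0.0002, -0.2985, 0.9544, -0.1229], [0.0, 0.0, 0.0, 1.0]]}
```

View pics/top0.png

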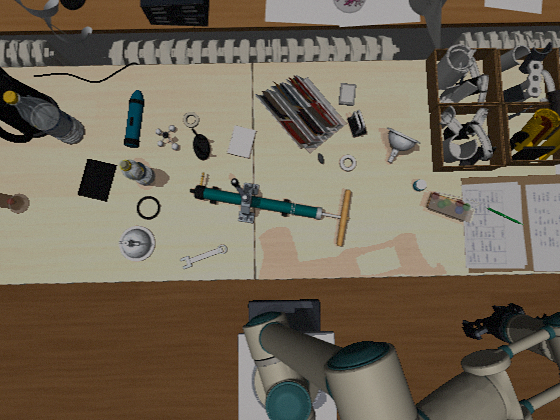

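View pics/side0.png

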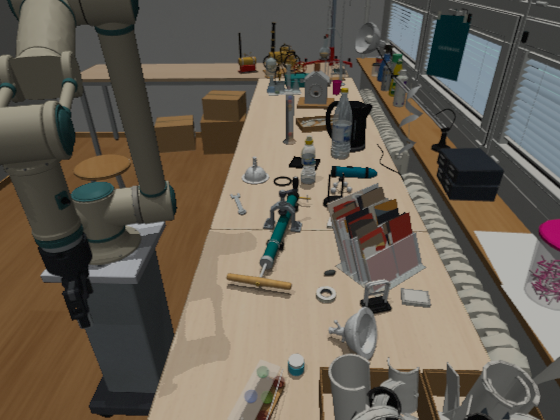

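The top view shows the pump lying from its closed end at (195,190) to the T handle at (345,218). The vise is near (248,200), with the knob around (235,183). The side view agrees with this. Next I'll zoom in and measure.

```bash
cat > h.py <<'E'
from workcell import *
import cv2,numpy as np
from scipy.spatial.transform import Rotation as Ro
def cam(n,s=None):
    c=get_calibration(n)
    if n!="wrist": return c["mtx"],np.array(c["R"]),np.array(c["t"])
    T=np.array(c["T_tool_cam"]);R=Ro.from_rotvec(s["tcp_rot"]).as_matrix()
    Rw=R@T[:3,:3];p=R@T[:3,3]+s["tcp_pos"]
    return c["mtx"],Rw.T,-Rw.T@p
def ray(C,uv):
    K,R,t=C;d=R.T@np.linalg.inv(K)@np.array([uv[0],uv[1],1.]);return -R.T@t,d
def onz(C,uv,z):
    o,d=ray(C,uv);return o+d*(z-o[2])/d[2]
def proj(C,X):
    K,R,t=C;q=K@(R@np.array(X)+t);return q[:2]/q[2]
E
python3 - <<'E'
from h import *
a=cv2.imread("pics/top0.png");b=cv2.imread("pics/side0.png")
A=cv2.resize(a[160:260,180:360],None,fx=4.4,fy=4.4,interpolation=2)[:,:800]
B=cv2.resize(b[165:305,215:335],None,fx=4.2,fy=4.2,interpolation=2)
cv2.imwrite("pics/topc.png",A);cv2.imwrite("pics/sidec.png",B)
h=cv2.cvtColor(a,cv2.COLOR_BGR2HSV)
C=cam("top")
m=cv2.inRange(h,(80,100,30),(100,255,255));m[:165]=0;m[235:]=0;m[:,:180]=0;m[:,340:]=0
y,x=np.nonzero(m);P=np.array([onz(C,p,.034)[:2] for p in zip(x,y)])
c=P.mean(0);_,_,v=np.linalg.svd(P-c);print("barrel c,dir",c,v[0],np.ptp((P-c)@v[0]))
m=cv2.inRange(h,(8,110,80),(22,255,255));m[:,:325]=0;m[:,360:]=0;m[:180]=0;m[255:]=0
y,x=np.nonzero(m);P=np.array([onz(C,p,.034)[:2] for p in zip(x,y)])
c=P.mean(0);_,_,v=np.linalg.svd(P-c);print("handle c,dir",c,v[0],np.ptp((P-c)@v[0]),len(P))
E
```

```text
barrel c,dir [0.58310925 0.07599201] [0.19615795 0.98057231] 0.3842072883580313
handle c,dir [ 0.52777991 -0.20020799] [-0.97999725  0.19901104] 0.18773644143082532 343
```

View pics/topc.png

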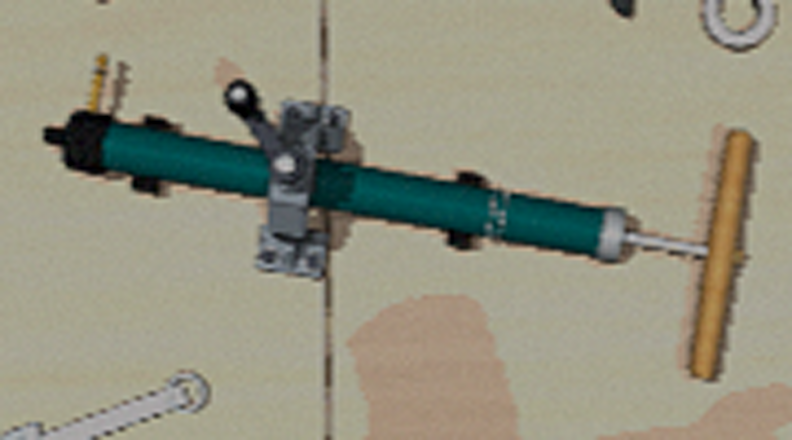

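View pics/sidec.png

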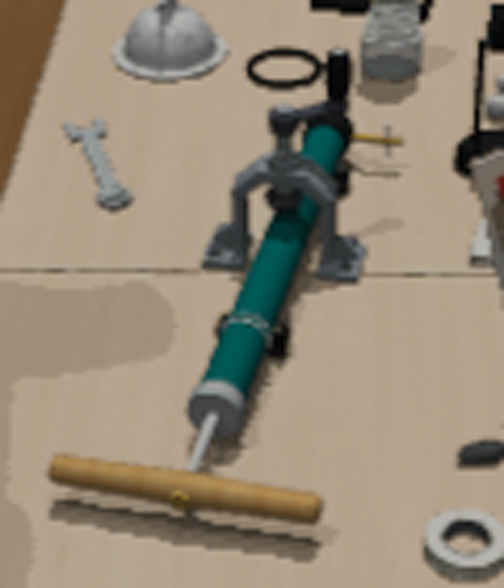

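The crops show the knob top at (234,181) and the screw top at (245,197) in the top image. In the side image the knob middle is near (295.5,182). The cap face is near (322.5,213.5) in the top image.

Run:
```python
from h import *
T=cam("top");S=cam("side")
k=(233.7,180.7)
for z in(.16,.18):print("knob",z,onz(T,k,z),proj(S,onz(T,k,z)))
def tri(p,q):
    o1,d1=ray(T,p);o2,d2=ray(S,q);A=np.c_[d1,-d2];l=np.linalg.lstsq(A,o2-o1,rcond=None)[0]
    a,b=o1+l[0]*d1,o2+l[1]*d2;return (a+b)/2,np.linalg.norm(a-b)
print("knobtop",tri(k,(295.3,176.9)))
print("screwtop",tri((244.9,196.7),(282.3,191.5)))
for z in(.13,.14,.15):print("screw",z,onz(T,(244.9,196.7),z))
u=np.array([.197,.9804]);c=np.array([.5831,.0760])
cap=onz(T,(322.4,213.4),.03)[:2];hd=np.array([.5278,-.2002])
print("cap",cap,"along",(cap-c)@u,"handle along",(hd-c)@u, "perp",np.cross(u,hd-c))
print("stroke",(cap-hd)@u-.05)
```

```text
knob 0.16 [0.63645184 0.14895171 0.16      ] [296.69378536 182.59285104]
knob 0.18 [0.63290403 0.14665386 0.18      ] [295.72543832 177.67168005]
knobtop (array([0.63187297, 0.14623269, 0.18323363]), np.float64(0.000904427179222284))
screwtop (array([0.58863322, 0.11702534, 0.14274683]), np.float64(0.0010593306481975326))
screw 0.13 [0.59088652 0.11819259 0.13      ]
screw 0.14 [0.5895355  0.11732793 0.14      ]
screw 0.15 [0.58818447 0.11646326 0.15      ]
cap [ 0.54273312 -0.13131553] along -0.2112044242817581 handle along -0.28168058 perp -0.0001952800000000962
stroke 0.020476155718241906<stdin>:13: DeprecationWarning: Arrays of 2-dimensional vectors are deprecated. Use arrays of 3-dimensional vectors instead. (deprecated in NumPy 2.0)
```

```bash
cat > mv.py <<'E'
from h import *
import sys
def rel(P):  # world point -> tool-axis shift
    s=state();R=Ro.from_rotvec(s["tcp_rot"]).as_matrix();return R.T@(np.array(P)-s["tcp_pos"])
E
python3 - <<'E'
from mv import *
s=state();R=Ro.from_rotvec(s["tcp_rot"]).as_matrix();print(R.round(4))
b=np.array([-.98,.198,0])
for g in(1,-1):
    v=R.T@(g*b);print("turn to bar",np.degrees(np.arctan2(-v[0],v[1])))
print(rel([.634,.147,.25]),rel([.634,.147,.168]))
E
```

```text
[[ 9.132e-01  4.075e-01 -5.000e-04]
 [ 4.075e-01 -9.132e-01  1.600e-03]
 [ 2.000e-04 -1.600e-03 -1.000e+00]]
turn to bar 125.47192385093489
turn to bar -54.52807614906512
[ 6.38797382e-01 -4.50433804e-01  3.89027500e-04] [ 0.63878105 -0.45029966  0.08238892]
```

```bash
G='{"tx":0.639,"ty":-0.450,"tz":0,"turn":-54.5,"jaw":0.06}'; python3 -m jog '[{"tx":0.20,"ty":-0.14,"tz":-0.02,"turn":-20,"jaw":0.06},{"tx":0.20,"ty":-0.14,"tz":-0.02,"turn":-20,"jaw":0.06},{"tx":0.40,"ty":-0.28,"tz":-0.02,"turn":-54.5,"jaw":0.06},{"tx":0.40,"ty":-0.28,"tz":-0.02,"turn":-54.5,"jaw":0.06},{"tx":0.639,"ty":-0.450,"tz":0,"turn":-54.5,"jaw":0.06},{"tx":0.639,"ty":-0.450,"tz":0,"turn":-54.5,"jaw":0.06},{"tx":0.639,"ty":-0.450,"tz":0,"turn":-54.5,"jaw":0.06},{"tx":0.639,"ty":-0.450,"tz":0,"turn":-54.5,"jaw":0.06},{"tx":0.639,"ty":-0.450,"tz":0,"turn":-54.5,"jaw":0.06},{"tx":0.639,"ty":-0.450,"tz":0,"turn":-54.5,"jaw":0.06},{"tx":0.639,"ty":-0.450,"tz":0,"turn":-54.5,"jaw":0.06},{"tx":0.639,"ty":-0.450,"tz":0,"turn":-54.5,"jaw":0.06},{"tx":0.639,"ty":-0.450,"tz":0,"turn":-54.5,"jaw":0.06},{"tx":0.639,"ty":-0.450,"tz":0,"turn":-54.5,"jaw":0.06},{"tx":0.639,"ty":-0.450,"tz":0,"turn":-54.5,"jaw":0.06},{"tx":0.639,"ty":-0.450,"tz":0,"turn":-54.5,"jaw":0.06},{"tx":0.639,"ty":-0.450,"tz":0,"turn":-54.5,"jaw":0.06},{"tx":0.639,"ty":-0.450,"tz":0,"turn":-54.5,"jaw":0.06},{"tx":0.639,"ty":-0.450,"tz":0,"turn":-54.5,"jaw":0.06},{"tx":0.639,"ty":-0.450,"tz":0,"turn":-54.5,"jaw":0.06}]'
python3 - <<'E'
from mv import *
s=state();print(s["tcp_pos"],rel([.634,.147,.168]));cv2.imwrite("pics/w1.png",grab_frame("wrist")[:,:,::-1])
C=cam("wrist",s);print("expect knobtop",proj(C,[.633,.1465,.183]),"screw",proj(C,[.589,.117,.142]))
E
```

```text
time_s: 1.77
tcp_pos: [0.6369, 0.1521, 0.2486]
tcp_rot: [-2.425, -1.993, -0.004]
contact_force: [0.1, 0.6, -0.2]
opening: 0.701
grasp_force: 0.0
[0.63688745 0.152114   0.24857598] [-0.00586833 -0.00185027  0.08055506]
expect knobtop [280.07193001 242.78359311] screw [229.09128899 267.6724999 ]
```

View pics/w1.png

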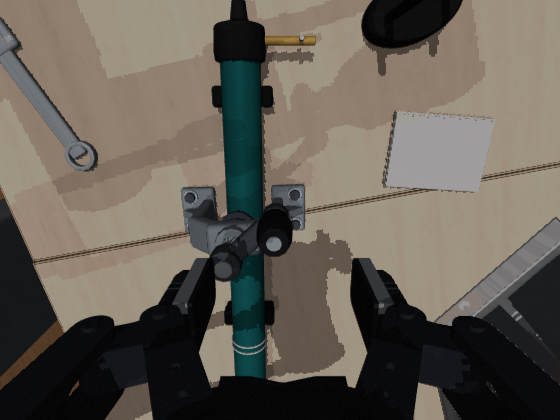

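The wrist view shows the knob's white cap at (274,243) and the screw end at (226,266), both a few mm from my prediction.

Run:
```python
from mv import *
s=state();C=cam("wrist",s);print(s["tcp_pos"],s["tcp_rot"],"u yaw",np.degrees(np.arctan2(.9804,.197)),"tool x",Ro.from_rotvec(s["tcp_rot"]).as_matrix()[:,0])
k=onz(C,(274,243),.183);print(k,onz(C,(226,266),.142),rel([k[0],k[1],.168]))
```

```text
[0.63524681 0.149166   0.24865499] [-2.42701872e+00 -1.99287663e+00  1.46517099e-03] u yaw 78.63837885873907 tool x [1.94571829e-01 9.80888271e-01 4.91287505e-05]
[0.62767819 0.14385427 0.183     ] [0.585114   0.11536473 0.142     ] [-0.00668682 -0.00626702  0.08066435]
```

```bash
python3 -m jog '[{"tx":-0.0035,"ty":-0.004,"tz":0.04,"turn":0,"jaw":0.055},{"tx":-0.0035,"ty":-0.004,"tz":0.06,"turn":0,"jaw":0.05},{"tx":-0.0035,"ty":-0.004,"tz":0.08,"turn":0,"jaw":0.045},{"tx":-0.0035,"ty":-0.004,"tz":0.08,"turn":0,"jaw":0.045},{"tx":-0.0035,"ty":-0.004,"tz":0.08,"turn":0,"jaw":0.045}]'
python3 -m jog '[{"tx":0,"ty":0,"tz":0,"turn":0,"jaw":0.03},{"tx":0,"ty":0,"tz":0,"turn":0,"jaw":0.01},{"tx":0,"ty":0,"tz":0,"turn":0,"jaw":0.01},{"tx":0,"ty":0,"tz":0,"turn":0,"jaw":0.01},{"tx":0,"ty":0,"tz":0,"turn":0,"jaw":0.01}]'
python3 - <<'E'
from mv import *
cv2.imwrite("pics/w2.png",grab_frame("wrist")[:,:,::-1])
E
```

```text
time_s: 2.23
tcp_pos: [0.6287, 0.1425, 0.1693]
tcp_rot: [-2.432, -1.987, 0.005]
contact_force: [0.4, 1.0, 0.3]
opening: 0.524
grasp_force: 0.0
time_s: 2.65
tcp_pos: [0.6304, 0.1433, 0.1724]
tcp_rot: [2.43, 1.988, 0.003]
contact_force: [-1.7, -1.8, 6.2]
opening: 0.244
grasp_force: 59.2
```

View pics/w2.png

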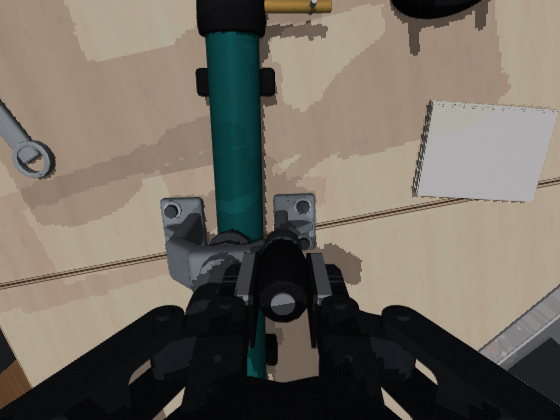

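The knob is held between the pads, its cap at (283,302). Next I'll work out the circle offsets in tool axes, with c ≈ 45° at the start.

```bash
python3 - <<'E'
import numpy as np
r=52
for p in range(45,421,15):
    a=np.radians(p);a0=np.radians(45);print(p,*(np.round(r*np.array([np.cos(a)-np.cos(a0),np.sin(a)-np.sin(a0),]),1)),round(8*(p-45)/360,1),end=' | ')
E
python3 -m jog '[{"tx":-0.0108,"ty":0.0083,"tz":0.0003,"turn":0,"jaw":0.01},{"tx":-0.0233,"ty":0.0135,"tz":0.0007,"turn":0,"jaw":0.01},{"tx":-0.0368,"ty":0.0152,"tz":0.001,"turn":0,"jaw":0.01},{"tx":-0.0368,"ty":0.0152,"tz":0.001,"turn":0,"jaw":0.01},{"tx":-0.0368,"ty":0.0152,"tz":0.001,"turn":0,"jaw":0.01}]'
```

```text
45 0.0 0.0 0.0 | 60 -10.8 8.3 0.3 | 75 -23.3 13.5 0.7 | 90 -36.8 15.2 1.0 | 105 -50.2 13.5 1.3 | 120 -62.8 8.3 1.7 | 135 -73.5 0.0 2.0 | 150 -81.8 -10.8 2.3 | 165 -87.0 -23.3 2.7 | 180 -88.8 -36.8 3.0 | 195 -87.0 -50.2 3.3 | 210 -81.8 -62.8 3.7 | 225 -73.5 -73.5 4.0 | 240 -62.8 -81.8 4.3 | 255 -50.2 -87.0 4.7 | 270 -36.8 -88.8 5.0 | 285 -23.3 -87.0 5.3 | 300 -10.8 -81.8 5.7 | 315 -0.0 -73.5 6.0 | 330 8.3 -62.8 6.3 | 345 13.5 -50.2 6.7 | 360 15.2 -36.8 7.0 | 375 13.5 -23.3 7.3 | 390 8.3 -10.8 7.7 | 405 0.0 -0.0 8.0 | 420 -10.8 8.3 8.3 | time_s: 3.12
tcp_pos: [0.6367, 0.1037, 0.1713]
tcp_rot: [2.432, 1.988, -0.001]
contact_force: [-4.2, -0.4, 8.2]
opening: 0.241
grasp_force: 59.3
```

```bash
python3 -m jog '[{"tx":-0.0134,"ty":-0.0017,"tz":0.0,"turn":0,"jaw":0.01},{"tx":-0.026,"ty":-0.0069,"tz":0.0,"turn":0,"jaw":0.01},{"tx":-0.0367,"ty":-0.0152,"tz":0.0,"turn":0,"jaw":0.01},{"tx":-0.045,"ty":-0.026,"tz":0.0003,"turn":0,"jaw":0.01},{"tx":-0.0502,"ty":-0.0385,"tz":0.0007,"turn":0,"jaw":0.01},{"tx":-0.052,"ty":-0.052,"tz":0.001,"turn":0,"jaw":0.01},{"tx":-0.0502,"ty":-0.0654,"tz":0.0013,"turn":0,"jaw":0.01},{"tx":-0.045,"ty":-0.078,"tz":0.0017,"turn":0,"jaw":0.01},{"tx":-0.0367,"ty":-0.0887,"tz":0.002,"turn":0,"jaw":0.01},{"tx":-0.026,"ty":-0.097,"tz":0.0023,"turn":0,"jaw":0.01},{"tx":-0.0134,"ty":-0.1022,"tz":0.0027,"turn":0,"jaw":0.01},{"tx":0,"ty":-0.104,"tz":0.003,"turn":0,"jaw":0.01},{"tx":0,"ty":-0.104,"tz":0.003,"turn":0,"jaw":0.01}]'
python3 -m jog '[{"tx":0.0135,"ty":0.0018,"tz":0.0003,"turn":0,"jaw":0.01},{"tx":0.026,"ty":0.007,"tz":0.0007,"turn":0,"jaw":0.01},{"tx":0.0368,"ty":0.0153,"tz":0.001,"turn":0,"jaw":0.01},{"tx":0.0368,"ty":0.0153,"tz":0.001,"turn":0,"jaw":0.01}]'
python3 - <<'E'
from h import *
p=state()["tcp_pos"][:2];k0=np.array([.6304,.1433]);
print(p,state()["contact_force"])
E
```

```text
time_s: 4.2
tcp_pos: [0.5355, 0.1284, 0.1673]
tcp_rot: [-2.429, -1.991, -0.004]
contact_force: [0.3, 2.7, 7.2]
opening: 0.242
grasp_force: 59.6
time_s: 4.53
tcp_pos: [0.5594, 0.1608, 0.1664]
tcp_rot: [2.43, 1.99, 0.004]
contact_force: [2.6, -0.8, 6.3]
opening: 0.244
grasp_force: 59.6
[0.55939872 0.16077449] [ 2.64677881 -0.76926928  6.27896374]
```

```bash
python3 -m jog '[{"tx":0.0083,"ty":0.0108,"tz":0.0003,"turn":0,"jaw":0.01},{"tx":0.0135,"ty":0.0233,"tz":0.0007,"turn":0,"jaw":0.01},{"tx":0.0152,"ty":0.0368,"tz":0.001,"turn":0,"jaw":0.01},{"tx":0.0135,"ty":0.0502,"tz":0.0013,"turn":0,"jaw":0.01},{"tx":0.0083,"ty":0.0628,"tz":0.0017,"turn":0,"jaw":0.01},{"tx":0,"ty":0.0735,"tz":0.002,"turn":0,"jaw":0.01},{"tx":-0.0108,"ty":0.0818,"tz":0.0023,"turn":0,"jaw":0.01},{"tx":-0.0233,"ty":0.087,"tz":0.0027,"turn":0,"jaw":0.01},{"tx":-0.0368,"ty":0.0888,"tz":0.003,"turn":0,"jaw":0.01},{"tx":-0.0502,"ty":0.087,"tz":0.0033,"turn":0,"jaw":0.01},{"tx":-0.0628,"ty":0.0818,"tz":0.0037,"turn":0,"jaw":0.01},{"tx":-0.0735,"ty":0.0735,"tz":0.004,"turn":0,"jaw":0.01},{"tx":-0.0818,"ty":0.0628,"tz":0.0043,"turn":0,"jaw":0.01},{"tx":-0.087,"ty":0.0502,"tz":0.0047,"turn":0,"jaw":0.01},{"tx":-0.0888,"ty":0.0368,"tz":0.005,"turn":0,"jaw":0.01},{"tx":-0.087,"ty":0.0233,"tz":0.0053,"turn":0,"jaw":0.01},{"tx":-0.0818,"ty":0.0108,"tz":0.0057,"turn":0,"jaw":0.01},{"tx":-0.0735,"ty":0,"tz":0.006,"turn":0,"jaw":0.01},{"tx":-0.0735,"ty":0,"tz":0.006,"turn":0,"jaw":0.01}]'
```

```text
time_s: 6.12
tcp_pos: [0.542, 0.0884, 0.1604]
tcp_rot: [-2.43, -1.99, -0.002]
contact_force: [-2.6, -0.4, 7.9]
opening: 0.24
grasp_force: 59.7
```

```bash
python3 -m jog '[{"tx":0.0069,"ty":-0.0058,"tz":0.0002,"turn":0,"jaw":0.01},{"tx":0.0148,"ty":-0.0104,"tz":0.0004,"turn":0,"jaw":0.01},{"tx":0.0233,"ty":-0.0135,"tz":0.0007,"turn":0,"jaw":0.01},{"tx":0.0322,"ty":-0.015,"tz":0.0009,"turn":0,"jaw":0.01},{"tx":0.0413,"ty":-0.015,"tz":0.0011,"turn":0,"jaw":0.01},{"tx":0.0502,"ty":-0.0135,"tz":0.0013,"turn":0,"jaw":0.01},{"tx":0.0587,"ty":-0.0104,"tz":0.0016,"turn":0,"jaw":0.01},{"tx":0.0666,"ty":-0.0058,"tz":0.0018,"turn":0,"jaw":0.01},{"tx":0.0666,"ty":-0.0058,"tz":0.0018,"turn":0,"jaw":0.01},{"tx":0.0666,"ty":-0.0058,"tz":0.0018,"turn":0,"jaw":0.01}]'
```

```text
time_s: 6.95
tcp_pos: [0.5511, 0.1546, 0.1587]
tcp_rot: [-2.431, -1.99, -0.003]
contact_force: [-0.3, -1.0, 7.4]
opening: 0.244
grasp_force: 59.7
```

```bash
python3 -m jog '[{"tx":0.0035,"ty":0.0028,"tz":0.0001,"turn":0,"jaw":0.01},{"tx":0.0069,"ty":0.0058,"tz":0.0002,"turn":0,"jaw":0.01},{"tx":0.01,"ty":0.0092,"tz":0.0003,"turn":0,"jaw":0.01},{"tx":0.01,"ty":0.0092,"tz":0.0003,"turn":0,"jaw":0.01},{"tx":0.01,"ty":0.0092,"tz":0.0003,"turn":0,"jaw":0.01}]'; python3 -m jog '[{"tx":0.0028,"ty":0.0036,"tz":0.0001,"turn":0,"jaw":0.01},{"tx":0.0028,"ty":0.0036,"tz":0.0001,"turn":0,"jaw":0.01},{"tx":0.0028,"ty":0.0036,"tz":0.0001,"turn":0,"jaw":0.01}]'; python3 -m jog '[{"tx":0.0024,"ty":0.0038,"tz":0.0001,"turn":0,"jaw":0.01},{"tx":0.0024,"ty":0.0038,"tz":0.0001,"turn":0,"jaw":0.01},{"tx":0.0024,"ty":0.0038,"tz":0.0001,"turn":0,"jaw":0.01}]'
```

```text
time_s: 7.37
tcp_pos: [0.561, 0.1617, 0.1584]
tcp_rot: [-2.431, -1.99, 0.001]
contact_force: [-1.4, -2.3, 9.5]
opening: 0.238
grasp_force: 59.9
time_s: 7.62
tcp_pos: [0.5648, 0.1636, 0.1583]
tcp_rot: [-2.43, -1.99, 0.002]
contact_force: [-2.7, -2.1, 8.9]
opening: 0.241
grasp_force: 59.9
time_s: 7.87
tcp_pos: [0.5662, 0.1642, 0.1582]
tcp_rot: [-2.428, -1.989, 0.011]
contact_force: [-7.8, -5.2, 14.1]
opening: 0.246
grasp_force: 60.4
```

```bash
python3 -m jog '[{"tx":0.0021,"ty":0.004,"tz":0,"turn":0,"jaw":0.01},{"tx":0.0021,"ty":0.004,"tz":0,"turn":0,"jaw":0.01},{"tx":0.0021,"ty":0.004,"tz":0,"turn":0,"jaw":0.01}]'
```

```text
time_s: 8.12
tcp_pos: [0.5666, 0.1644, 0.1581]
tcp_rot: [-2.425, -1.987, 0.024]
contact_force: [-14.4, -8.0, 19.4]
opening: 0.244
grasp_force: 61.1
```

```bash
python3 -m jog '[{"tx":0,"ty":0,"tz":0,"turn":0,"jaw":0.05},{"tx":0,"ty":0,"tz":0,"turn":0,"jaw":0.05},{"tx":0,"ty":0,"tz":0,"turn":0,"jaw":0.05},{"tx":0,"ty":0,"tz":-0.03,"turn":0,"jaw":0.05},{"tx":0,"ty":0,"tz":-0.06,"turn":0,"jaw":0.04},{"tx":0,"ty":0,"tz":-0.09,"turn":0,"jaw":0.03},{"tx":-0.04,"ty":0,"tz":-0.09,"turn":0,"jaw":0.03},{"tx":-0.08,"ty":0,"tz":-0.09,"turn":0,"jaw":0.03},{"tx":-0.12,"ty":0.0,"tz":-0.09,"turn":0,"jaw":0.03},{"tx":-0.16,"ty":0.02,"tz":-0.09,"turn":0,"jaw":0.03},{"tx":-0.20,"ty":0.02,"tz":-0.09,"turn":0,"jaw":0.03},{"tx":-0.24,"ty":0.02,"tz":-0.09,"turn":0,"jaw":0.03},{"tx":-0.28,"ty":0.02,"tz":-0.09,"turn":0,"jaw":0.03},{"tx":-0.32,"ty":0.02,"tz":-0.09,"turn":0,"jaw":0.03},{"tx":-0.36,"ty":0.02,"tz":-0.09,"turn":0,"jaw":0.03},{"tx":-0.36,"ty":0.02,"tz":-0.09,"turn":0,"jaw":0.03},{"tx":-0.36,"ty":0.02,"tz":-0.09,"turn":0,"jaw":0.03},{"tx":-0.36,"ty":0.02,"tz":-0.09,"turn":0,"jaw":0.03},{"tx":-0.36,"ty":0.02,"tz":-0.09,"turn":0,"jaw":0.03}]'
python3 - <<'E'
from mv import *
s=state();w=grab_frame("wrist")[:,:,::-1];cv2.imwrite("pics/w3.png",w)
t=grab_frame("top")[:,:,::-1];cv2.imwrite("pics/top1.png",t)
print(s["tcp_pos"],Ro.from_rotvec(s["tcp_rot"]).as_matrix().round(4)[:2])
C=cam("wrist",s);print("bar",proj(C,[.5278,-.2002,.03]),"cap",proj(C,[.5427,-.1313,.03]))
E
```

```text
time_s: 9.7
tcp_pos: [0.5229, -0.1897, 0.2466]
tcp_rot: [-2.43, -1.99, -0.001]
contact_force: [0.3, 0.1, -0.3]
opening: 0.349
grasp_force: 0.0
[ 0.52288206 -0.18973885  0.24664752] [[ 1.971e-01  9.804e-01 -4.000e-04]
 [ 9.804e-01 -1.971e-01  1.300e-03]]
bar [290.74560702 184.5956632 ] cap [292.41434291 111.77116268]
```

View pics/w3.png

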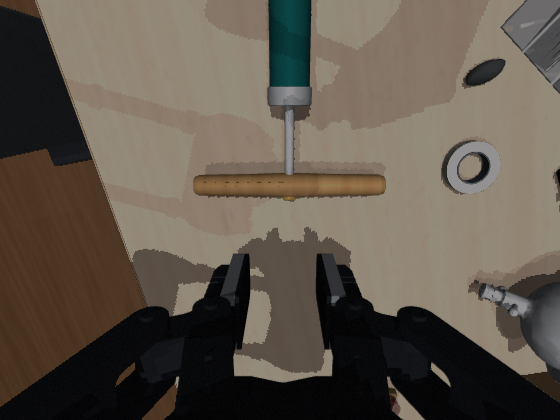

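The wrist view shows the bar centred at (290,185) and level in the image. The rod runs straight up to the cap face near row 104, so everything is where I predicted.

Run:
```python
from mv import *
s=state();C=cam("wrist",s)
b=onz(C,(290,185),.033);c=onz(C,(290,103),.03);r1=onz(C,(289.5,130),.034)
print(b,c,r1,rel(b),rel(c),rel(r1), rel([.5278,-.2002,.03]))
```

```text
[ 0.52720831 -0.19984844  0.033     ] [ 0.54206159 -0.12314614  0.03      ] [ 0.53689692 -0.1469982   0.034     ] [-0.00926797  0.00620927  0.21389182] [0.06885605 0.00572219 0.21693529] [0.04445649 0.00533803 0.2129218 ] [-0.00949825  0.00685892  0.21689159]
```

```bash
python3 -m jog '[{"tx":0.0235,"ty":0.006,"tz":0.03,"turn":0,"jaw":0.03},{"tx":0.0235,"ty":0.006,"tz":0.06,"turn":0,"jaw":0.03},{"tx":0.0235,"ty":0.006,"tz":0.09,"turn":0,"jaw":0.03},{"tx":0.0235,"ty":0.006,"tz":0.12,"turn":0,"jaw":0.03},{"tx":0.0235,"ty":0.006,"tz":0.14,"turn":0,"jaw":0.03},{"tx":0.0235,"ty":0.006,"tz":0.16,"turn":0,"jaw":0.03},{"tx":0.0235,"ty":0.006,"tz":0.16,"turn":0,"jaw":0.03},{"tx":0.0235,"ty":0.006,"tz":0.18,"turn":0,"jaw":0.03},{"tx":0.0235,"ty":0.006,"tz":0.195,"turn":0,"jaw":0.03},{"tx":0.0235,"ty":0.006,"tz":0.21,"turn":0,"jaw":0.03},{"tx":0.0235,"ty":0.006,"tz":0.216,"turn":0,"jaw":0.03},{"tx":0.0235,"ty":0.006,"tz":0.216,"turn":0,"jaw":0.03},{"tx":0.0235,"ty":0.006,"tz":0.216,"turn":0,"jaw":0.03}]'
python3 - <<'E'
from mv import *
s=state();w=grab_frame("wrist")[:,:,::-1];cv2.imwrite("pics/w4.png",w)
C=cam("wrist",s);print("bar",proj(C,[.5278,-.2002,.03]),"barlat",rel([.5275,-.200,.03]))
E
```

```text
time_s: 10.88
tcp_pos: [0.5338, -0.1693, 0.0319]
tcp_rot: [2.43, 1.989, 0.001]
contact_force: [-0.5, -0.3, 0.4]
opening: 0.35
grasp_force: 0.0
bar [286.09609307 355.42523024] barlat [-0.03115411 -0.00041769  0.0021964 ]
```

View pics/w4.png

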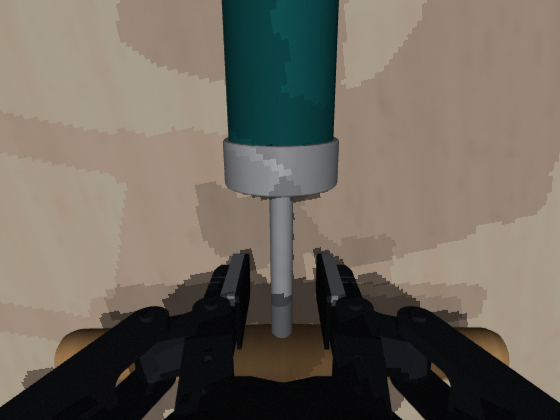

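The fingers stand astride the rod, at about 240 and 320 with the rod at 282, and the bar is behind them. I'll now pull in stages.

```bash
python3 -m jog '[{"tx":-0.003,"ty":0,"tz":0.001,"turn":0,"jaw":0.03},{"tx":-0.006,"ty":0,"tz":0.001,"turn":0,"jaw":0.03},{"tx":-0.009,"ty":0,"tz":0.001,"turn":0,"jaw":0.03},{"tx":-0.013,"ty":0,"tz":0.001,"turn":0,"jaw":0.03},{"tx":-0.018,"ty":0,"tz":0.001,"turn":0,"jaw":0.03},{"tx":-0.023,"ty":0,"tz":0.001,"turn":0,"jaw":0.03},{"tx":-0.028,"ty":0,"tz":0.001,"turn":0,"jaw":0.03},{"tx":-0.033,"ty":0,"tz":0.001,"turn":0,"jaw":0.03},{"tx":-0.038,"ty":0,"tz":0.001,"turn":0,"jaw":0.03},{"tx":-0.043,"ty":0,"tz":0.001,"turn":0,"jaw":0.03},{"tx":-0.048,"ty":0,"tz":0.001,"turn":0,"jaw":0.03},{"tx":-0.053,"ty":0,"tz":0.001,"turn":0,"jaw":0.03},{"tx":-0.058,"ty":0,"tz":0.001,"turn":0,"jaw":0.03},{"tx":-0.063,"ty":0,"tz":0.001,"turn":0,"jaw":0.03},{"tx":-0.068,"ty":0,"tz":0.001,"turn":0,"jaw":0.03},{"tx":-0.073,"ty":0,"tz":0.001,"turn":0,"jaw":0.03},{"tx":-0.073,"ty":0,"tz":0.001,"turn":0,"jaw":0.03},{"tx":-0.073,"ty":0,"tz":0.001,"turn":0,"jaw":0.03}]'
python3 - <<'E'
from mv import *
cv2.imwrite("pics/w5.png",grab_frame("wrist")[:,:,::-1])
print(rel([.5275,-.200,.03]))
E
```

```text
time_s: 12.43
tcp_pos: [0.5188, -0.2394, 0.0301]
tcp_rot: [-2.432, -1.984, -0.004]
contact_force: [2.4, 5.8, 1.6]
opening: 0.348
grasp_force: 3.5
[0.04036041 0.00062314 0.00030823]
```

View pics/w5.png

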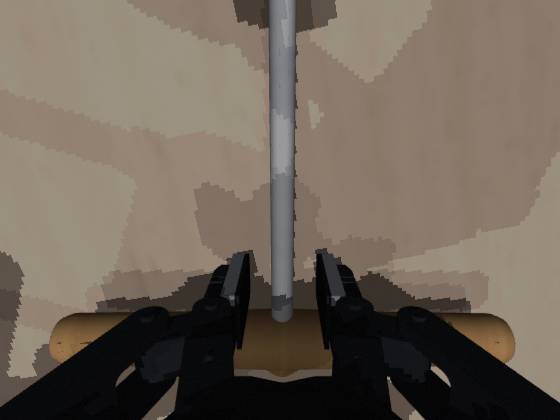

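The rod is out straight, at column 282, with the bar square to it. The cap has left the wrist view, so I'll check the red band in the side and top views.

Run:
```python
from mv import *
a=grab_frame("side")[:,:,::-1];b=grab_frame("top")[:,:,::-1];np.savez("pics/f.npz",a=a,b=b)
S=cam("side");T=cam("top")
cap=np.array([.5425,-.127,.03]);print(proj(S,cap),proj(T,cap))
def cr(im,C,w):
    u,v=proj(C,cap).astype(int);return cv2.resize(im[v-w:v+w,u-w:u+w],(390,390),interpolation=cv2.INTER_CUBIC)
cv2.imwrite("pics/c1.png",np.hstack([cr(a,S,40),cr(b,T,40)]))
```

```text
[265.06637458 263.81607947] [321.11183548 213.49648692]
```

View pics/c1.png

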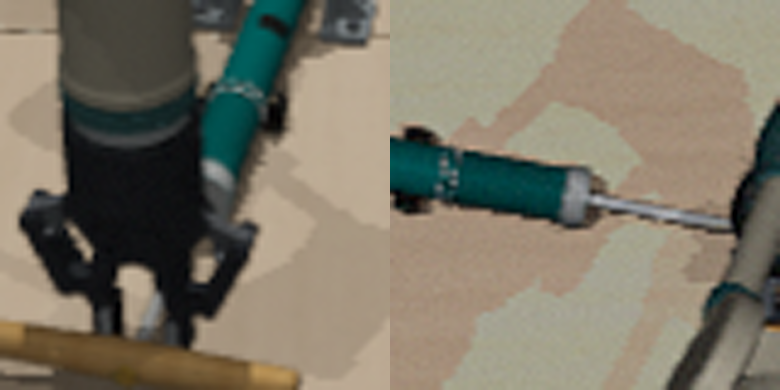

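```bash
cat > red.py <<'E'
from mv import *
b=grab_frame("top").astype(int);s=state()
C=cam("top");u,v=proj(C,[.5425,-.127,.03]).astype(int)
w=b[v-10:v+14,u-12:u+30];r=(w[...,0]-w[...,1:].max(2));m=(r>45)
y,x=np.nonzero(m);print("red",m.sum(),r.max(),(x.mean()+u-12,x.min()+u-12,x.max()+u-12,y.mean()+v-10) if len(x) else "",s["tcp_pos"].round(4),s["contact_force"].round(1))
g=b[:,u-6:u+24];k=[int(np.argmax(r[:,j])) for j in range(6,36)]
print([int(r[k[j],j+6]) for j in range(30)])
E
python3 red.py
python3 -m jog '[{"tx":-0.003,"ty":0,"tz":0,"turn":0,"jaw":0.03},{"tx":-0.007,"ty":0,"tz":0,"turn":0,"jaw":0.03},{"tx":-0.007,"ty":0,"tz":0,"turn":0,"jaw":0.03}]'; python3 red.py
python3 -m jog '[{"tx":-0.002,"ty":0,"tz":0,"turn":0,"jaw":0.03},{"tx":-0.004,"ty":0,"tz":0,"turn":0,"jaw":0.03},{"tx":-0.004,"ty":0,"tz":0,"turn":0,"jaw":0.03}]'; python3 red.py
```

```text
red 0 28  [ 0.5188 -0.2394  0.0302] [2.1 7.1 0.9]
[27, 27, 24, 22, 22, 26, 23, 25, 22, 24, 26, 22, 25, 23, 24, 24, 26, 24, 26, 24, 23, 24, 24, 26, 25, 24, 24, 24, 24, 24]
time_s: 12.88
tcp_pos: [0.5174, -0.2457, 0.0301]
tcp_rot: [-2.432, -1.983, -0.006]
contact_force: [3.3, 8.3, 0.4]
opening: 0.35
grasp_force: 4.3
red 1 54 (np.float64(322.0), np.int64(322), np.int64(322), np.float64(213.0)) [ 0.5174 -0.2457  0.0301] [2.6 8.3 0.8]
[27, 29, 25, 24, 23, 26, 26, 54, 23, 24, 24, 24, 23, 26, 24, 25, 24, 23, 24, 25, 24, 24, 23, 23, 23, 24, 23, 24, 23, 23]
time_s: 13.18
tcp_pos: [0.5167, -0.2491, 0.0301]
tcp_rot: [-2.432, -1.983, -0.006]
contact_force: [2.5, 9.8, 2.0]
opening: 0.354
grasp_force: 4.9
red 4 128 (np.float64(322.5), np.int64(322), np.int64(323), np.float64(213.5)) [ 0.5166 -0.2491  0.03  ] [2.7 8.8 1. ]
[27, 26, 27, 26, 23, 24, 22, 128, 97, 24, 26, 27, 26, 24, 24, 25, 24, 24, 25, 25, 25, 24, 25, 23, 25, 24, 26, 24, 24, 24]
```

```bash
python3 -m jog '[{"tx":-0.002,"ty":0,"tz":0,"turn":0,"jaw":0.03},{"tx":-0.003,"ty":0,"tz":0,"turn":0,"jaw":0.03},{"tx":-0.003,"ty":0,"tz":0,"turn":0,"jaw":0.03}]'; python3 red.py
python3 -m jog '[{"tx":-0.002,"ty":0,"tz":0,"turn":0,"jaw":0.03},{"tx":-0.003,"ty":0,"tz":0,"turn":0,"jaw":0.03},{"tx":-0.003,"ty":0,"tz":0,"turn":0,"jaw":0.03}]'; python3 red.py
```

```text
time_s: 13.48
tcp_pos: [0.5161, -0.2518, 0.03]
tcp_rot: [-2.432, -1.983, -0.007]
contact_force: [3.7, 9.2, 1.4]
opening: 0.353
grasp_force: 5.3
red 6 175 (np.float64(322.8333333333333), np.int64(322), np.int64(324), np.float64(213.66666666666666)) [ 0.516  -0.2518  0.03  ] [3.7 9.7 1.4]
[26, 27, 26, 25, 24, 25, 23, 114, 175, 76, 25, 23, 23, 23, 22, 24, 23, 23, 23, 24, 23, 24, 23, 23, 22, 24, 24, 24, 23, 24]
time_s: 13.78
tcp_pos: [0.5155, -0.2546, 0.03]
tcp_rot: [-2.431, -1.983, -0.007]
contact_force: [3.6, 9.9, 1.2]
opening: 0.352
grasp_force: 5.4
red 9 161 (np.float64(323.6666666666667), np.int64(322), np.int64(325), np.float64(213.88888888888889)) [ 0.5155 -0.2546  0.03  ] [ 3.6 10.9  1.7]
[25, 28, 26, 26, 23, 22, 24, 51, 146, 161, 73, 23, 24, 24, 22, 22, 23, 26, 25, 22, 23, 24, 25, 25, 24, 23, 25, 23, 26, 24]
```

```bash
python3 -m jog '[{"tx":-0.0008,"ty":0,"tz":0,"turn":0,"jaw":0.03},{"tx":-0.0015,"ty":0,"tz":0,"turn":0,"jaw":0.03},{"tx":-0.0015,"ty":0,"tz":0,"turn":0,"jaw":0.03},{"tx":-0.0015,"ty":0,"tz":0,"turn":0,"jaw":0.03},{"tx":-0.0015,"ty":0,"tz":0,"turn":0,"jaw":0.03},{"tx":-0.0015,"ty":0,"tz":0,"turn":0,"jaw":0.03}]'; python3 red.py
python3 - <<'E'
from mv import *
a0=cv2.imread("pics/top0.png");a1=grab_frame("top")[:,:,::-1].copy()
for a in(a0,a1):
    h=cv2.cvtColor(a,cv2.COLOR_BGR2HSV);m=cv2.inRange(h,(80,100,30),(100,255,255))[165:235,262:323]
    y,x=np.nonzero(m);print(len(x),x.mean(),y.mean(),x.max(),np.polyfit(x,y,1))
s=state();C=cam("wrist",s);w=grab_frame("wrist")
print("rod brightness cols",[(r,np.nonzero(np.abs(np.diff(w[r,255:310].astype(int).sum(1)))>60)[0]+255) for r in(60,100,150)])
print("bore line",[proj(C,[.5427+.197*d,-.1313+.9804*d,.03]) for d in(-.04,-.08)])
E
```

```text
time_s: 14.33
tcp_pos: [0.5152, -0.2559, 0.03]
tcp_rot: [-2.431, -1.982, -0.007]
contact_force: [3.3, 10.3, 0.5]
opening: 0.351
grasp_force: 5.6
red 8 172 (np.float64(323.875), np.int64(323), np.int64(325), np.float64(213.875)) [ 0.5152 -0.2559  0.03  ] [ 3.2 10.8  1.3]
[25, 26, 27, 25, 24, 23, 23, 23, 66, 172, 96, 24, 26, 25, 22, 25, 24, 25, 24, 24, 23, 23, 25, 22, 23, 24, 26, 23, 24, 24]
557 26.526032315978455 42.535008976660684 54 [ 0.17282723 37.95058819]
528 27.181818181818183 42.73674242424242 54 [ 0.16635826 38.21482236]
rod brightness cols [(60, array([268, 297])), (100, array([269, 295])), (150, array([269, 293, 294, 295]))]
bore line [array([293.11450148,  58.11709433]), array([292.54163746, 177.70738278])]
```

```bash
python3 -c "
from workcell import *
print(close_job())"
```

```text
the job is handed in; nothing more can be done
None
```

I turned the vise crank clockwise until it went solid, then drew the plunger straight out to about 10 cm. The red mark is just clear of the end cap, the arm is holding it there, the pump hasn't moved, and I handed the job in at about 14 s; I didn't re-check the bystanders with a final picture, and no verdict was returned.

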